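# Hold a setting square in the corner of a plate-ruling board

## Task

I am about to tighten the rail screws of this plate-ruling board. First swing the board's hold-down arm out of the way until it lies on the green mark of its dial, then fetch the aluminium square, lay it flat on the board and press it into the corner of the two rails until both its outer faces touch the rails along their length. Finish while still holding it there, pressed firmly against both rails, and leave the other things on the bench where they stand.

Things in the scene. Friction and masses are not known exactly. Their poses are not given: they have to be found in the camera images.
- board: White plate-ruling board, 240 (x) x 260 (y) x 15 mm thick, bolted to the bench, lying flat (yaw varies). Origin: centre of its underside. x points away from the robot, y to the left. On its far and left edges stand aluminium rails 20 mm wide, tops 35 mm above the bench, making an inside corner far left. Smooth: the square slides easily.
- board_corner (a point): The point on the board's top where the inner faces of the two rails would meet: [100, 110, 15] mm in the board's frame; axes as the board's. A 10 mm gap between the rails relieves the very corner.
- back_rail: Far rail, fixed on the board along the board's y (board y from -130 to +100 mm); its inner face, which looks to the board's -x, is at board x = 100 mm. Origin: centre of its underside, on the board's top.
- side_rail: Left rail, fixed on the board along the board's x (board x from -50 to +120 mm); its inner face, which looks to the board's -y, is at board y = 110 mm. Origin: centre of its underside, on the board's top.
- hold_arm (a joint): Angle of the steel hold-down arm about its upright pivot (rad), counter-clockwise from above: 0 when the arm points along the board's +x, positive towards the board's left (outside). It starts over the board at about -0.95 to -0.45; the green mark is at 0.9; range -1.1 to 1.5. It stays where it is left (light friction, about 1 N at the knob).
- pivot_axis (a point): On the pivot axis of the hold-down arm, at the height of lever_knob: [-95, 120, 82.5] mm in the board's frame. Axes as the board's. Around the pivot lies a grey dial disc, 110 mm across, with ticks and one broad green mark, its top 54 mm above the bench.
- green_mark (a point): Centre of the green mark (10 mm wide, radial) on the dial, 45 mm from the pivot axis. The arm (12 mm wide, 120 mm from pivot to knob) covers it when it is set right.
- lever_knob (a point): Middle of the black upright knob at the arm's end, 18 mm across, 120 mm from the pivot axis, reaching from 63 to 101 mm above the bench; this point is at 82.5 mm. The arm itself (under the knob) is 22 mm across there.
- square: Loose L-shaped aluminium setting square, 0.35 kg, lying flat on the bench right of the board: two legs 120 mm long, 36 mm wide, 15 mm thick. Origin: on the underside, straight below the blue grip, near the centre of mass. The legs' outer faces are at x = +42 and y = +42 mm of its frame; from that corner the legs run towards -y and -x. Its z points up.
- square_corner (a point): The square's outer corner on the underside, [42, 42, 0] mm in its frame. When it is home in the rails its x and y point as the board's, its x = +42 mm face lies on the far rail and its y = +42 mm face on the left rail; its origin is then at [58, 68, 15] mm of the board.
- square_grip (a point): On the blue upright grip of the square: 40 mm long along the square's x, 16 mm thick along its y, reaching from 15 to 54 mm above the underside; this point is 42 mm above the underside, to be gripped across the 16 mm.
- spare_vial: Bystander: small capped sample vial, 24 mm across, 58 mm tall, standing. Origin: centre of its underside.
- conical_flask: Bystander: stoppered conical glass flask, 68 mm across, 137 mm tall, standing. Origin: centre of its underside.
- marker: Bystander: black and white marker pen, 130 mm long, 16 mm thick, lying. Origin: centre of its underside.

How it is judged:
On the way, in this order (a step that is already met when the one before it is completed fails the run):
1. the hold-down arm lies on the green mark (within 0.1 rad) (value of joint hold_arm between 0.8 and 1 rad), for 0.2 s.
2. the square lies flat on the board in the corner, both faces on the rails and pressed against them (x of square_corner in the frame of board between 0.0975 and 0.102 m and y of square_corner in the frame of board between 0.1075 and 0.112 m and z of square_corner in the frame of board between 0.012 and 0.018 m and angle between the x axis of square and the x axis of board, either way round below 0.015 rad and angle between square's own z axis and vertical below 0.03 rad and contact force between square and back_rail above 2 N and contact force between square and side_rail above 2 N and contact force between the fingers and square above 2 N), for 0.3 s.
At the end, for the whole second after the job is handed in: The hold-down arm is within 0.1 rad of the green mark; the square lies flat on the board with its outer corner within 2.5 mm of the corner of the rails along both rails, parallel to them within 0.015 rad, and the robot's fingers hold it so that it presses with more than 2 N on each rail (all of step 1 and all of step 2); the arm keeps its last pose, push and grip.
It fails at once if the vial, the flask or the marker was pushed more than 30 mm away or knocked over (distance of any of spare_vial, conical_flask, marker from where it was at the start of the episode above 0.03 m or angle between any of spare_vial, conical_flask's own z axis and vertical above 0.6 rad).
It also fails if it takes over 64 s, if anything falls off the work surface, if the arm or the gripper's body presses on something with over 40 N, if the wrist force passes 120 N, or if a joint passes its speed limit or range.

## Robot

A 7-joint arm with a two-finger parallel gripper is mounted at the origin on a cart in front of the work surface, level with it; the furniture and walls round the work are solid. World frame = base frame: x ahead of the robot, y to its left, z up, the work surface at z = 0. Lengths are in m, angles in rad, forces in N, time in s.
With the tool pointing down it reaches from about 0.425 to 0.975 m from the base axis. Payload 16.7 kg.
Tool frame: the origin (TCP) lies at the very end of the fingers, on their centre line; the grasp point (between the pads) lies manip.hold_point_z behind it (manip.hold_point_z is the distance from the TCP to the grasp point, in m); z points along the fingers, x is the direction in which the jaws open and shut, and the axes are right-handed (so a half turn about z gives the same grasp; the last joint's range is limited). The gripper opens to 85 mm and grips with 20 to 120 N. Pads are 22 mm wide; open, the fingers measure 114 mm over their backs; the gripper's body (76 mm by 85 mm) begins 54 mm behind the grasp point. The pads swing forward as they close: fully open they stand 13 mm farther back than shut.
Start: joints at [0.953, 0.426, 0.074, 1.606, -0.034, 1.111, -0.067], TCP at [0.305, -0.602, 0.231] pointing down, gripper open.
Joint ranges: [-2.85, 2.85], [-0.5, 2.14], [-1.23, 1.37], [0.21, 2.46], [-1.02, 4.16], [0.16, 2.05], [-2.73, 2.73]. Speed limits (rad/s): [1.89, 1.89, 2.39, 2.39, 3.01, 3.01, 3.01].

## Interface

Orientations are given as a unit quaternion [x, y, z, w].
In Python, from station import manip gives the robot as it stands. The module is installed in compiled form; this text tells all that it offers.
- The arm moves only by the tool servo_tool, never from a script. Its argument "deltas" is a list of rows, each an object with "offset": the shift along the tool's x, y, z in mm, a list of three; "angular": the turn, a rotation vector about the tool's x, y, z in degrees, a list of three. In form: [{"offset": [tx, ty, tz], "angular": [rx, ry, rz]}, ...]. A call has 1 to 10 rows; each row shifts and turns the commanded pose from where the row before left it, along the tool's axes as they then stand; what a row does not reach is not made up. A row lasts 1/8 s, in which the tool goes at most 62.5 mm and 10.7 degrees, less where a joint would pass 70% of its speed; a pose out of reach is approached as far as the arm can. A call with a gripper value outside its range is refused whole. "grip" is the finger opening in mm, from 0 to 85.4, set as the call begins (left out, the last holds). The fingers move at their own pace and stop on an object; "newtons" is the grip in N (left out, the last holds). Time passes only in rows, so rows that do not move let the fingers close. It gives the time, the measured TCP pose, the force and the opening at its end, in the units of the state.
- manip.state(): the state, without advancing time (a new reading comes with each control period).
- manip.camera(name): name is "side" or "top"; returns the picture (480x640x3 uint8, red, green, blue); there is no depth.
- manip.camera_info(name): a dict with "K" (3x3 intrinsics, pixels), "rvec" (rotation vector, rad) and "tvec" (3), from world to camera coordinates, as OpenCV has them. Camera axes: x right, y down, z forward; pixel columns grow to the right and rows downward; lengths in m; the calibration is good to about 2 mm. A picture is of the moment at which its call begins. camera_info takes no time and is no camera call.
- manip.hand_in(): hands the job in, once; it reports no verdict.
Trained networks look in the newest picture that a camera, given by its name, has taken for a name from the list of things; names that differ only in an ending like _2 or _b are one class to them, and where a whole thing is asked for, a point or a joint stands for the part that bears it (a point fixed in the world has none). Each returns a list of dicts, best first, with "score" (0 to 1); they miss things now and then, are a little off and sometimes report something else, mostly with a low value. They report only what shows in the picture. A call takes as long as a camera call.
- manip.find_in(target, camera): "centre" ([x, y, z] in m, in world coordinates, good to about 4 mm: the middle of the surface that is visible of it).
- manip.landmark_of(target, camera): "centre" ([x, y, z] in m, in world coordinates, good to about 4 mm: a listed point, or the origin of a listed thing).
The state is a dict: "t": time; "joint_positions": joint angles; "qvel": joint speeds; "joint_efforts": joint torques, N m; "ee_pos": TCP position; "orientation": TCP orientation; "ft_force": force on the tool from outside, world axes, zero at the start; "ft_torque": the same for the moment, N m; "grip_width": opening from 0.0 (shut) to 1.0 (fully open).
Only numpy, scipy, OpenCV 4.12 (cv2) and the standard library are available. Lean on these libraries where they do the work, as an engineer would, in place of code of your own. Each camera call takes 0.05 s, during which the arm holds its last target.

## Working session

There is one attempt and no reset: what is moved stays moved. The work goes in short steps, Python scripts to look and compute and a tool call to move; the robot and the scene stay as the last step left them, time stands still between calls to the robot, and variables do not carry over. Pictures are saved under pics/ and viewed, and the job is handed in when it is done.

Besides the shell and the picture viewer there is one more tool, called after "Request:" as name([rows], argument=value, ...), one row to a line, values as JSON. servo_tool: Moves the arm, as the interface text tells. Its arguments: {"type":"object","properties":{"deltas":{"type":"array"},"grip":{"type":"number"},"newtons":{"type":"number"}},"required":["deltas"]}

```bash
mkdir -p pics
cat > h.py <<'E'
import numpy as np, cv2
from scipy.spatial.transform import Rotation as R
from station import manip
def save(cam,name):
    im=manip.camera(cam); cv2.imwrite('pics/'+name,im[:,:,::-1]); return im
def proj(cam,P):
    i=manip.camera_info(cam); p,_=cv2.projectPoints(np.array(P,float).reshape(-1,3),np.array(i['rvec'],float),np.array(i['tvec'],float),np.array(i['K'],float),None); return p.reshape(-1,2)
def ray(cam,uv,z):
    i=manip.camera_info(cam);Rm=R.from_rotvec(np.array(i['rvec']).ravel()).as_matrix();t=np.array(i['tvec']).ravel()
    d=Rm.T@np.linalg.inv(np.array(i['K']))@np.array([uv[0],uv[1],1.]); c=-Rm.T@t
    return c+d*(z-c[2])/d[2]
E
python3 - <<'E'
from h import *
s=manip.state(); print(s['t'],s['ee_pos'],s['orientation'],manip.hold_point_z,s['grip_width'])
print(R.from_quat(s['orientation']).as_matrix().round(3))
for c in ['top','side']:
    save(c,c+'0.png')
    for n in ['board_corner','pivot_axis','lever_knob','green_mark','square_corner','square_grip','square','board','spare_vial','conical_flask','marker']:
        r=manip.landmark_of(n,c); print(c,n,[(np.round(q['centre'],4).tolist(),round(q['score'],2)) for q in r[:2]])
print(manip.state()['t'])
E
```

```text
0.0 [ 0.30475289 -0.60180839  0.23057792] [ 8.51986765e-01 -5.23562872e-01 -6.06428539e-04 -3.20388649e-04] 0.0187 0.999959800220839
[[ 0.452 -0.892 -0.001]
 [-0.892 -0.452  0.001]
 [-0.001  0.    -1.   ]]
top board_corner [([0.6181, 0.1402, 0.0158], 0.72)]
top pivot_axis [([0.4242, 0.124, 0.081], 0.62), ([0.6195, 0.135, 0.0136], 0.43)]
top lever_knob [([0.5351, 0.0849, 0.087], 0.79)]
top green_mark [([0.4492, 0.1698, 0.0592], 0.86)]
top square_corner [([0.5605, -0.3206, -0.003], 0.66)]
top square_grip [([0.502, -0.3369, 0.0419], 0.88), ([0.6765, -0.2597, -0.0005], 0.47)]
top square [([0.5065, -0.3404, 0.0013], 0.67)]
top board [([0.5295, 0.0176, -0.0028], 0.62)]
top spare_vial [([0.6754, -0.2583, -0.0022], 0.65), ([0.6203, 0.1384, 0.014], 0.58)]
top conical_flask [([0.7325, 0.2698, -0.0029], 0.93)]
top marker [([0.4127, -0.4647, -0.0027], 0.61)]
side board_corner []
side pivot_axis [([0.427, 0.1305, 0.0809], 0.87)]
side lever_knob [([0.5382, 0.0813, 0.0812], 0.89), ([0.67, -0.2607, -0.0001], 0.47)]
side green_mark [([0.4456, 0.1641, 0.0553], 0.85), ([0.5575, -0.3212, -0.0002], 0.67)]
side square_corner [([0.5593, -0.323, -0.0019], 0.76), ([0.6241, 0.1371, 0.0175], 0.39)]
side square_grip []
side square [([0.4987, -0.3358, -0.0028], 0.61)]
side board [([0.5575, 0.1373, 0.0164], 0.66), ([0.5358, 0.0164, 0.0022], 0.61)]
side spare_vial [([0.6683, -0.2617, -0.0006], 0.75), ([0.4992, -0.3387, 0.0433], 0.51)]
side conical_flask [([0.7264, 0.2749, -0.0009], 0.84)]
side marker [([0.4088, -0.4635, -0.0002], 0.91)]
1.2
```

View pics/top0.png

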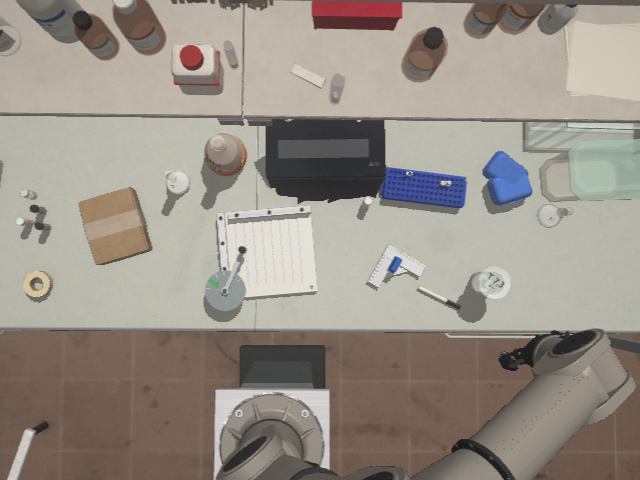

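View pics/side0.png

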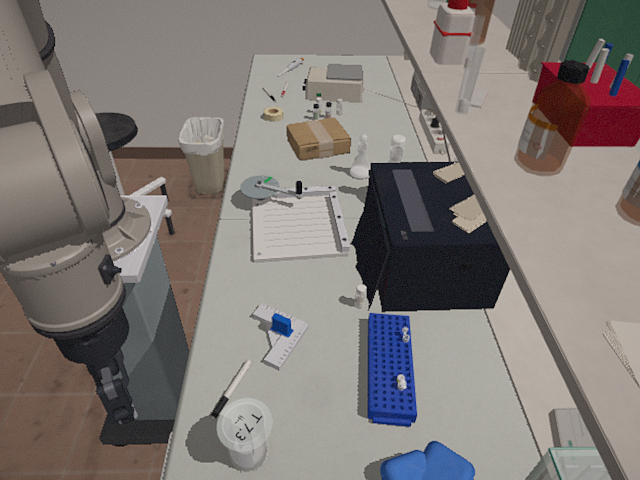

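Run:
```python
from h import *
a=cv2.imread('pics/top0.png')
cv2.imwrite('pics/topb.png',cv2.resize(a[195:305,195:325],None,fx=5.4,fy=5.4,interpolation=cv2.INTER_CUBIC))
cv2.imwrite('pics/topsq.png',cv2.resize(a[230:320,350:470],None,fx=6,fy=6,interpolation=cv2.INTER_CUBIC))
b=cv2.imread('pics/side0.png')
cv2.imwrite('pics/sideb.png',cv2.resize(b[170:270,230:360],None,fx=6,fy=6,interpolation=cv2.INTER_CUBIC))
```

```text
(no output)
```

View pics/topb.png

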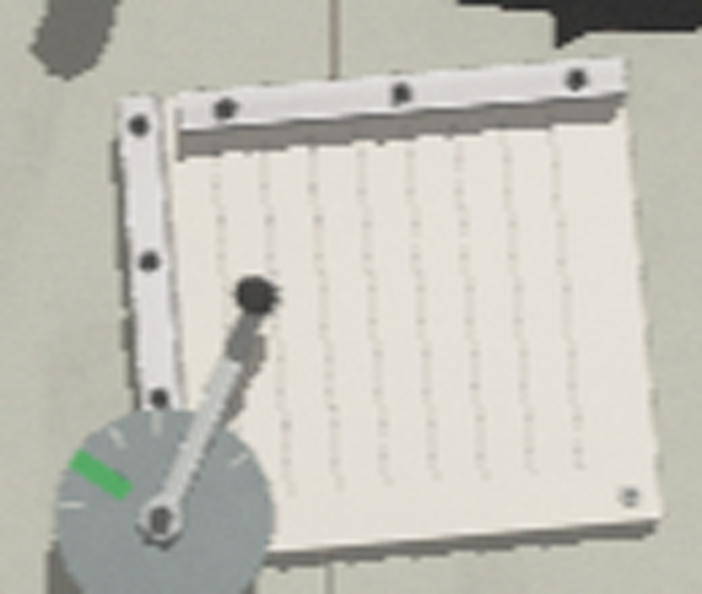

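View pics/topsq.png

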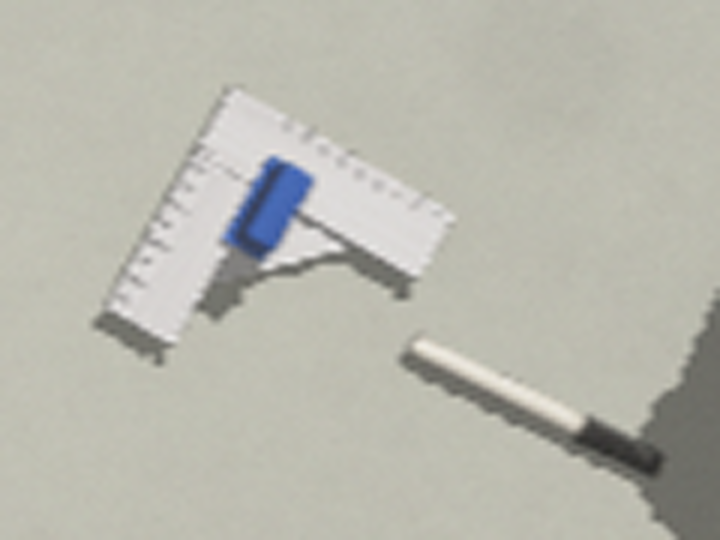

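View pics/sideb.png

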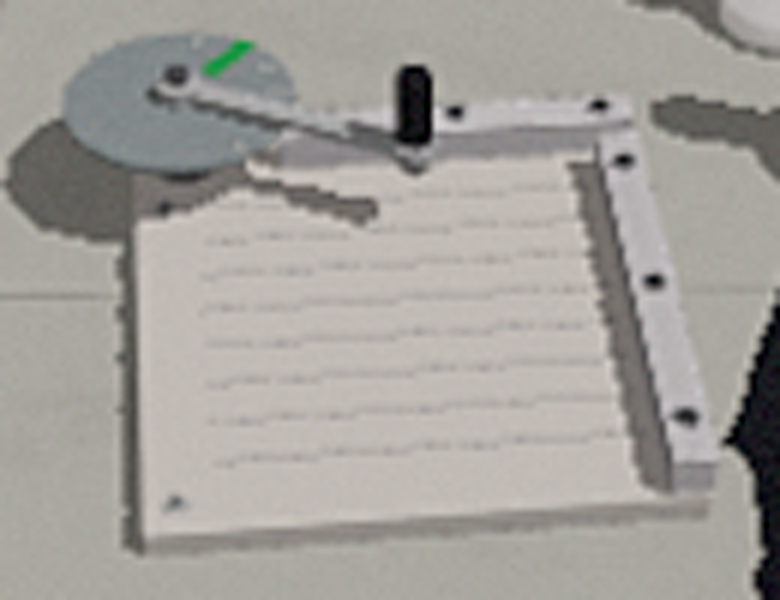

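```bash
cat > fit.py <<'E'
from h import *
from scipy.optimize import least_squares
def fit(obs,x0):
    def f(p,full=False):
        c,s=np.cos(p[2]),np.sin(p[2]);o=[]
        for cam,P,uv in obs:
            P=np.array(P)/1000.;W=[p[0]+c*P[0]-s*P[1],p[1]+s*P[0]+c*P[1],P[2]]
            o.append(proj(cam,W)[0]-uv)
        return np.ravel(o)
    r=least_squares(f,x0,loss='soft_l1'); return r.x,f(r.x).reshape(-1,2)
T=lambda X,Y,ox,oy,k:np.array([(X+.5)/k-.5+ox,(Y+.5)/k-.5+oy])
if __name__=='__main__':
    b=lambda X,Y:T(X,Y,195,195,5.4); sd=lambda X,Y:T(X,Y,230,170,6); q=lambda X,Y:T(X,Y,350,230,6)
    top=[('top',(120,-130,35),b(624,60)),('top',(100,-130,35),b(626,94)),('top',(100,100,35),b(180,130)),('top',(120,100,35),b(178,95)),('top',(120,130,35),b(118,100)),('top',(120,110,35),b(157,97)),('top',(-120,-130,15),b(660,517))]
    side=[('side',(-120,-130,15),sd(142,540)),('side',(120,-130,35),sd(715,462)),('side',(100,-130,35),sd(670,465)),('side',(120,130,35),sd(632,97)),('side',(120,100,35),sd(637,140)),('side',(100,100,35),sd(598,143))]
    for o in (top,side,top+side):
        p,r=fit(o,[.53,.02,.1]);print('board',p.round(4),np.degrees(p[2]).round(2),r.round(1).tolist())
    c,s=np.cos(p[2]),np.sin(p[2]);M=lambda x,y:p[:2]+np.array([c*x-s*y,s*x+c*y])/1000
    print('corner',M(100,110),'pivot',M(-95,120)); pv=M(-95,120)
    g=ray('top',b(101,475),.054),ray('side',sd(229,58),.054); k=ray('top',b(257,297),.101),ray('side',sd(415,70),.101)
    for w in g+k: d=w[:2]-pv; print(w.round(4),'ang',(np.arctan2(d[1],d[0])-p[2]).round(3),'r',np.hypot(*d).round(4))
    o=[('top',(42,42,15),q(232,88)),('top',(-78,42,15),q(100,315)),('top',(42,-78,15),q(455,218)),('top',(6,-78,15),q(415,280)),('top',(-78,6,15),q(170,343))]
    ps,r=fit(o,[.5,-.34,-.5]);print('square',ps.round(4),np.degrees(ps[2]).round(2),r.round(1).tolist())
    print('goal origin',M(58,68))
E
python3 fit.py
```

```text
board [0.5315 0.0158 0.0938] 5.38 [[-0.0, -0.7], [0.2, 0.2], [-0.2, 0.5], [-0.3, -0.2], [-0.1, -0.3], [-0.1, -0.3], [0.5, 1.0]]
board [0.5316 0.0109 0.0869] 4.98 [[-1.0, -0.3], [0.8, 0.5], [0.3, 0.6], [-0.4, 0.2], [0.3, -0.8], [-0.2, -1.0]]
board [0.5316 0.0148 0.0914] 5.24 [[0.4, -0.6], [0.7, 0.3], [0.3, 0.3], [0.1, -0.4], [0.4, -0.4], [0.4, -0.4], [0.8, 1.1], [-0.7, -1.2], [0.9, -0.7], [0.4, -0.7], [-0.7, -0.7], [0.0, -1.7], [-0.4, -1.9]]
corner [0.62110108 0.13344533] pivot [0.42600267 0.12559615]
[0.447  0.1585 0.054 ] ang 0.912 r 0.039
[0.4478 0.1568 0.054 ] ang 0.871 r 0.0381
[0.5352 0.0768 0.101 ] ang -0.512 r 0.1196
[0.5369 0.0797 0.101 ] ang -0.484 r 0.1201
square [ 0.5004 -0.3377 -0.5192] -29.75 [[-0.2, -0.2], [0.5, -0.9], [-0.3, -0.3], [0.1, 0.5], [-0.0, 0.9]]
goal origin [0.58311201 0.08778538]
```

```bash
cat > plan.py <<'E'
from h import *
def down(jaw): # jaw world angle deg of tool x, tool z down
    a=np.radians(jaw);x=[np.cos(a),np.sin(a),0];z=[0,0,-1];return np.array([x,np.cross(z,x),z]).T
def plan(wps,start=None):
    """wps: list of (xyz m, jaw deg, nrows). prints rounded rows"""
    s=manip.state(); p=np.array(s['ee_pos']);Q=R.from_quat(s['orientation']).as_matrix()
    out=[]
    for P,j,n in wps:
        P=np.array(P,float);p0=p.copy();Q0=Q.copy();tot=R.from_matrix(Q0.T@down(j)).as_rotvec()
        for i in range(1,n+1):
            tp=p0+(P-p0)*i/n;tQ=Q0@R.from_rotvec(tot*i/n).as_matrix()
            o=np.round(Q.T@(tp-p)*1000,0 if i<n else 1);a=np.round(np.degrees(R.from_matrix(Q.T@tQ).as_rotvec()),1)
            p=p+Q@(o/1000);Q=Q@R.from_rotvec(np.radians(a)).as_matrix()
            out.append('{"offset":%s,"angular":%s}'%(o.tolist(),a.tolist()))
    for i in range(0,len(out),10): print('['+','.join(out[i:i+10])+']')
    print('end',p.round(4),np.degrees(np.arctan2(Q[1,0],Q[0,0])).round(1))
E
python3 - <<'E'
from plan import *
plan([([.536,.078,.20],-113,16),([.536,.078,.07],-113,4)])
E
```

```text
[{"offset":[-31.0, -32.0, 2.0],"angular":[0.0, 0.0, 3.1]},{"offset":[-33.0, -30.0, 2.0],"angular":[0.0, 0.0, 3.1]},{"offset":[-35.0, -29.0, 2.0],"angular":[0.0, 0.0, 3.1]},{"offset":[-36.0, -26.0, 2.0],"angular":[0.0, 0.0, 3.2]},{"offset":[-38.0, -25.0, 2.0],"angular":[0.0, 0.0, 3.1]},{"offset":[-39.0, -22.0, 2.0],"angular":[0.0, 0.0, 3.1]},{"offset":[-40.0, -21.0, 2.0],"angular":[0.0, 0.0, 3.1]},{"offset":[-41.0, -18.0, 2.0],"angular":[0.0, 0.0, 3.1]},{"offset":[-42.0, -16.0, 2.0],"angular":[0.0, 0.0, 3.1]},{"offset":[-43.0, -13.0, 2.0],"angular":[0.0, 0.0, 3.2]}]
[{"offset":[-43.0, -12.0, 2.0],"angular":[0.0, 0.0, 3.1]},{"offset":[-44.0, -8.0, 2.0],"angular":[0.0, 0.0, 3.1]},{"offset":[-45.0, -7.0, 1.0],"angular":[0.0, 0.0, 3.1]},{"offset":[-44.0, -4.0, 2.0],"angular":[0.0, 0.0, 3.1]},{"offset":[-45.0, -1.0, 2.0],"angular":[0.0, 0.0, 3.1]},{"offset":[-45.2, 0.5, 2.4],"angular":[0.0, 0.0, 3.2]},{"offset":[0.0, -0.0, 32.0],"angular":[0.0, 0.0, -0.0]},{"offset":[0.0, -0.0, 33.0],"angular":[0.0, 0.0, -0.0]},{"offset":[0.0, -0.0, 32.0],"angular":[0.0, 0.0, -0.0]},{"offset":[0.1, -0.0, 33.0],"angular":[0.0, 0.0, -0.0]}]
end [0.5359 0.078  0.07  ] -113.0
```

Request:
servo_tool([
  {"offset":[-31,-32,2],"angular":[0,0,3.1]},
  {"offset":[-33,-30,2],"angular":[0,0,3.1]},
  {"offset":[-35,-29,2],"angular":[0,0,3.1]},
  {"offset":[-36,-26,2],"angular":[0,0,3.2]},
  {"offset":[-38,-25,2],"angular":[0,0,3.1]},
  {"offset":[-39,-22,2],"angular":[0,0,3.1]},
  {"offset":[-40,-21,2],"angular":[0,0,3.1]},
  {"offset":[-41,-18,2],"angular":[0,0,3.1]},
  {"offset":[-42,-16,2],"angular":[0,0,3.1]},
  {"offset":[-43,-13,2],"angular":[0,0,3.2]},
], grip=50)

```text
t: 2.45
ee_pos: [0.4494, -0.1754, 0.2115]
orientation: [-0.679, 0.734, -0.0, 0.0]
ft_force: [0.9, -0.2, 0.6]
grip_width: 0.59
```

Request:
servo_tool([
  {"offset":[-43,-12,2],"angular":[0,0,3.1]},
  {"offset":[-44,-8,2],"angular":[0,0,3.1]},
  {"offset":[-45,-7,1],"angular":[0,0,3.1]},
  {"offset":[-44,-4,2],"angular":[0,0,3.1]},
  {"offset":[-45,-1,2],"angular":[0,0,3.1]},
  {"offset":[-45,0,2],"angular":[0,0,3.2]},
  {"offset":[0,0,0],"angular":[0,0,0]},
])

```text
t: 3.32
ee_pos: [0.5369, 0.0814, 0.2002]
orientation: [-0.553, 0.833, 0.001, 0.0]
ft_force: [-0.0, -0.3, -0.4]
grip_width: 0.586
```

Run:
```python
from plan import *
s=manip.state();print(s['t'],s['ee_pos'],s['grip_width'],s['ft_force'])
save('side','s1.png')
a=cv2.imread('pics/s1.png');cv2.imwrite('pics/s1c.png',cv2.resize(a[120:280,200:400],None,fx=4,fy=4/1.07))
plan([([.536,.078,.07],-113,4)])
```

```text
3.325 [0.53689385 0.08135182 0.20020084] 0.5856826909834111 [-0.00754112 -0.28170868 -0.35011126]
[{"offset":[0.0, -0.0, 33.0],"angular":[0.0, 0.0, 0.0]},{"offset":[1.0, -0.0, 32.0],"angular":[0.0, 0.0, 0.1]},{"offset":[-0.0, -0.0, 33.0],"angular":[0.0, 0.0, -0.0]},{"offset":[0.2, -0.0, 32.1],"angular":[0.0, 0.0, 0.0]}]
end [0.536 0.078 0.07 ] -113.0
```

View pics/s1c.png

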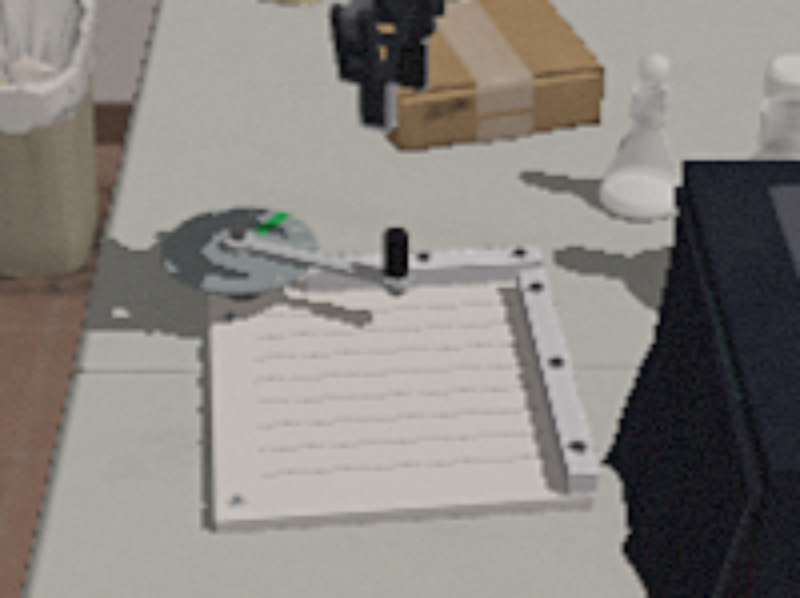

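The gripper hangs above the knob (knob at about (395,255) in the crop), clear of everything. Commanded y overshot by about 1–3 mm. Descend.

Request:
servo_tool([
  {"offset":[0,0,33],"angular":[0,0,0]},
  {"offset":[1,0,32],"angular":[0,0,0]},
  {"offset":[0,0,33],"angular":[0,0,0]},
  {"offset":[0,0,32],"angular":[0,0,0]},
  {"offset":[0,0,0],"angular":[0,0,0]},
])

```text
t: 4.0
ee_pos: [0.5345, 0.0753, 0.0688]
orientation: [-0.551, 0.834, 0.001, -0.002]
ft_force: [-0.2, -0.6, 0.3]
grip_width: 0.582
```

Request:
servo_tool([
  {"offset":[0,0,0],"angular":[0,0,0]},
  {"offset":[0,0,0],"angular":[0,0,0]},
  {"offset":[0,0,0],"angular":[0,0,0]},
], grip=23, newtons=20)

```text
t: 4.38
ee_pos: [0.5366, 0.0769, 0.0714]
orientation: [-0.552, 0.834, -0.0, 0.001]
ft_force: [1.1, -0.8, 0.3]
grip_width: 0.272
```

Run:
```python
from plan import *
s=manip.state();print(s['t'],s['ee_pos'],s['grip_width'],s['ft_force'])
save('side','s2.png')
a=cv2.imread('pics/s2.png');cv2.imwrite('pics/s2c.png',cv2.resize(a[120:280,200:400],None,fx=4,fy=4/1.07))
pv=np.array([.426,.1265]);w=[]
for k in range(1,17):
    a=-.40+(.99+.40)*k/16; w.append(([pv[0]+.12*np.cos(a),pv[1]+.12*np.sin(a),.07],np.degrees(a)-90,1))
plan(w)
```

```text
4.375 [0.53664243 0.07685339 0.07138945] 0.2716333447237749 [ 1.06757358 -0.80922564  0.31702347]
[{"offset":[-13.1, 1.6, 1.2],"angular":[-0.1, 0.0, -5.1]},{"offset":[-10.4, 0.5, 0.0],"angular":[0.0, 0.0, -5.0]},{"offset":[-10.4, 0.4, 0.0],"angular":[0.0, 0.1, -5.0]},{"offset":[-10.4, 0.5, 0.0],"angular":[0.0, -0.0, -4.9]},{"offset":[-10.4, 0.4, 0.0],"angular":[0.0, -0.0, -5.0]},{"offset":[-10.5, 0.5, -0.0],"angular":[0.0, -0.0, -5.0]},{"offset":[-10.4, 0.4, -0.0],"angular":[0.0, -0.0, -5.0]},{"offset":[-10.4, 0.5, -0.0],"angular":[0.0, -0.0, -4.9]},{"offset":[-10.4, 0.5, -0.0],"angular":[0.0, -0.0, -5.0]},{"offset":[-10.4, 0.4, -0.0],"angular":[0.0, -0.0, -5.0]}]
[{"offset":[-10.4, 0.5, -0.0],"angular":[0.0, -0.0, -5.0]},{"offset":[-10.4, 0.4, -0.0],"angular":[0.0, -0.0, -5.0]},{"offset":[-10.4, 0.5, -0.0],"angular":[0.0, -0.0, -4.9]},{"offset":[-10.4, 0.4, -0.0],"angular":[0.1, -0.0, -5.0]},{"offset":[-10.5, 0.5, -0.0],"angular":[-0.0, -0.0, -5.0]},{"offset":[-10.4, 0.4, -0.0],"angular":[-0.0, -0.0, -5.0]}]
end [0.4918 0.2269 0.07  ] -33.2
```

View pics/s2c.png

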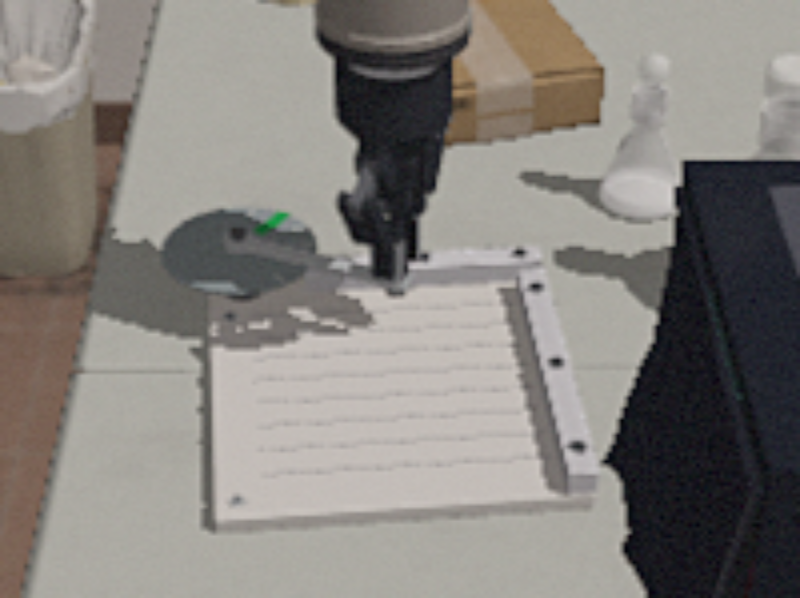

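Request:
servo_tool([
  {"offset":[-13,1,1],"angular":[0,0,-5]},
  {"offset":[-10.4,0.5,0],"angular":[0,0,-5]},
  {"offset":[-10.4,0.5,0],"angular":[0,0,-5]},
  {"offset":[-10.4,0.5,0],"angular":[0,0,-5]},
  {"offset":[-10.4,0.5,0],"angular":[0,0,-5]},
  {"offset":[-10.4,0.5,0],"angular":[0,0,-5]},
  {"offset":[-10.4,0.5,0],"angular":[0,0,-5]},
  {"offset":[-10.4,0.5,0],"angular":[0,0,-5]},
])

```text
t: 5.42
ee_pos: [0.5408, 0.1609, 0.0697]
orientation: [0.804, -0.594, 0.0, -0.0]
ft_force: [1.3, -2.0, -0.3]
grip_width: 0.274
```

Run:
```python
from plan import *
s=manip.state();print(s['t'],s['ee_pos'],s['grip_width'],s['ft_force'])
pv=np.array([.426,.1265]);d=s['ee_pos'][:2]-pv;a0=np.arctan2(d[1],d[0]);print(a0,np.hypot(*d));w=[]
for k in range(1,9):
    a=a0+(.99-a0)*k/8; w.append(([pv[0]+.12*np.cos(a),pv[1]+.12*np.sin(a),.07],np.degrees(a)-90,1))
plan(w)
```

```text
5.425 [0.54079811 0.16093751 0.06967235] 0.27398540792644577 [ 1.31624991 -1.96336397 -0.27427988]
0.29144146794002956 0.11985219327307979
[{"offset":[-10.5, 0.2, -0.3],"angular":[-0.0, -0.0, -4.6]},{"offset":[-10.4, 0.5, -0.0],"angular":[-0.0, -0.0, -5.0]},{"offset":[-10.5, 0.4, -0.0],"angular":[-0.0, -0.0, -5.0]},{"offset":[-10.5, 0.5, -0.0],"angular":[-0.0, -0.0, -5.0]},{"offset":[-10.4, 0.5, -0.1],"angular":[-0.0, -0.0, -5.0]},{"offset":[-10.5, 0.4, 0.0],"angular":[-0.0, -0.0, -5.0]},{"offset":[-10.5, 0.5, 0.0],"angular":[-0.0, -0.0, -5.0]},{"offset":[-10.4, 0.4, 0.0],"angular":[-0.0, -0.0, -5.0]}]
end [0.4919 0.2268 0.07  ] -33.3
```

Request:
servo_tool([
  {"offset":[-10.5,0.3,0],"angular":[0,0,-4.6]},
  {"offset":[-10.5,0.5,0],"angular":[0,0,-5]},
  {"offset":[-10.5,0.5,0],"angular":[0,0,-5]},
  {"offset":[-10.5,0.5,0],"angular":[0,0,-5]},
  {"offset":[-10.5,0.5,0],"angular":[0,0,-5]},
  {"offset":[-10.5,0.5,0],"angular":[0,0,-5]},
  {"offset":[-10.5,0.5,0],"angular":[0,0,-5]},
  {"offset":[-12,0.5,0],"angular":[0,0,-5]},
  {"offset":[0,0,0],"angular":[0,0,0]},
  {"offset":[0,0,0],"angular":[0,0,0]},
])

```text
t: 6.68
ee_pos: [0.4906, 0.2275, 0.0695]
orientation: [0.957, -0.289, 0.0, 0.0]
ft_force: [0.6, -0.6, 0.2]
grip_width: 0.268
```

Request:
servo_tool([
  {"offset":[0,0,0],"angular":[0,0,0]},
  {"offset":[0,0,0],"angular":[0,0,0]},
  {"offset":[0,0,-40],"angular":[0,0,0]},
  {"offset":[0,0,-50],"angular":[0,0,0]},
  {"offset":[0,0,-30],"angular":[0,0,0]},
], grip=50)

```text
t: 7.3
ee_pos: [0.4906, 0.2282, 0.1916]
orientation: [0.958, -0.288, 0.001, -0.001]
ft_force: [0.1, -0.2, -0.3]
grip_width: 0.58
```

Run:
```python
from plan import *
s=manip.state();print(s['t'],s['ee_pos'],s['grip_width'],s['ft_force'])
save('side','s3.png');a=cv2.imread('pics/s3.png');cv2.imwrite('pics/s3c.png',cv2.resize(a[120:280,200:400],None,fx=4,fy=4/1.07))
print(manip.landmark_of('lever_knob','side')[:1],manip.landmark_of('green_mark','side')[:1])
save('top','t3.png');a=cv2.imread('pics/t3.png');cv2.imwrite('pics/t3c.png',cv2.resize(a[195:305,195:325],None,fx=5.4,fy=5.4,interpolation=cv2.INTER_CUBIC))
print(manip.landmark_of('lever_knob','top')[:1])
```

```text
7.3 [0.49059472 0.22817723 0.19160415] 0.5804145017328322 [ 0.10719924 -0.24116443 -0.3464766 ]
[{'centre': [0.4928, 0.2284, 0.0806], 'score': 0.69}] [{'centre': [0.4484, 0.1672, 0.0537], 'score': 0.86}]
[{'centre': [0.4857, 0.2288, 0.0861], 'score': 0.57}]
```

View pics/s3c.png

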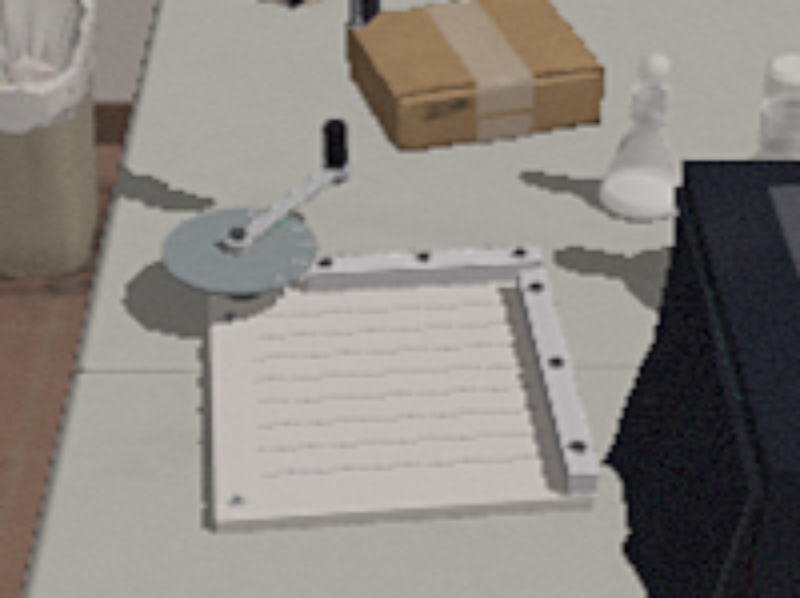

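View pics/t3c.png

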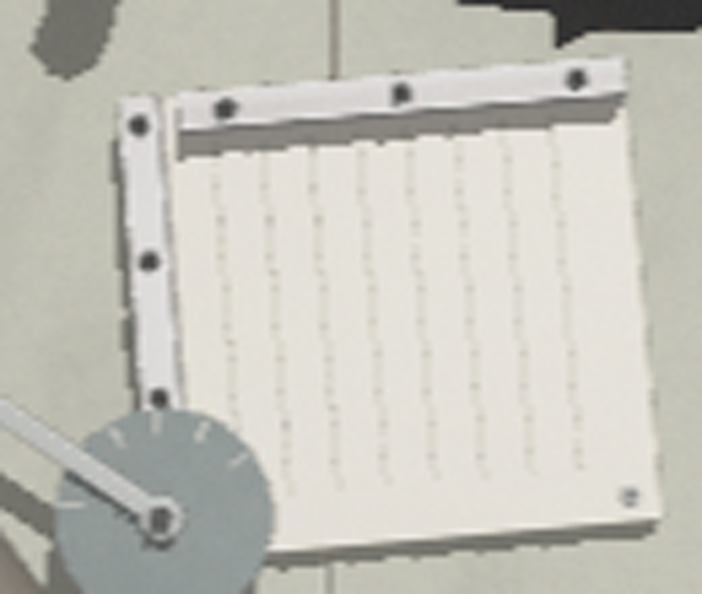

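Run:
```python
from plan import *
plan([([.45,-.10,.16],-90,8),([.5007,-.3375,.12],-119.8,6)])
```

```text
[{"offset":[18.0, 37.0, 4.0],"angular":[0.0, -0.0, 7.1]},{"offset":[23.0, 34.0, 3.0],"angular":[0.0, -0.0, 7.0]},{"offset":[27.0, 31.0, 4.0],"angular":[0.0, -0.0, 7.1]},{"offset":[31.0, 28.0, 3.0],"angular":[0.0, -0.0, 7.1]},{"offset":[33.0, 24.0, 4.0],"angular":[0.0, -0.0, 7.0]},{"offset":[37.0, 19.0, 4.0],"angular":[0.0, -0.0, 7.1]},{"offset":[38.0, 15.0, 3.0],"angular":[0.0, -0.0, 7.1]},{"offset":[40.3, 10.2, 3.9],"angular":[0.0, -0.0, 7.0]},{"offset":[40.0, -8.0, 7.0],"angular":[0.0, -0.0, 5.0]},{"offset":[38.0, -12.0, 6.0],"angular":[0.0, -0.0, 4.9]}]
[{"offset":[38.0, -15.0, 7.0],"angular":[0.0, -0.0, 5.0]},{"offset":[36.0, -19.0, 7.0],"angular":[0.0, -0.0, 5.0]},{"offset":[34.0, -21.0, 6.0],"angular":[0.0, -0.0, 5.0]},{"offset":[32.6, -24.4, 7.1],"angular":[0.0, -0.0, 4.9]}]
end [ 0.5007 -0.3375  0.12  ] -119.8
```

Request:
servo_tool([
  {"offset":[18,37,4],"angular":[0,0,7.1]},
  {"offset":[23,34,3],"angular":[0,0,7]},
  {"offset":[27,31,4],"angular":[0,0,7.1]},
  {"offset":[31,28,3],"angular":[0,0,7.1]},
  {"offset":[33,24,4],"angular":[0,0,7]},
  {"offset":[37,19,4],"angular":[0,0,7.1]},
  {"offset":[38,15,3],"angular":[0,0,7.1]},
  {"offset":[40,10,4],"angular":[0,0,7]},
  {"offset":[40,-8,7],"angular":[0,0,5]},
  {"offset":[38,-12,6],"angular":[0,0,5]},
])

```text
t: 8.8
ee_pos: [0.4666, -0.1794, 0.146]
orientation: [-0.642, 0.767, 0.001, -0.001]
ft_force: [-0.0, 0.8, 0.0]
grip_width: 0.586
```

Request:
servo_tool([
  {"offset":[38,-15,7],"angular":[0,0,5]},
  {"offset":[36,-19,7],"angular":[0,0,5]},
  {"offset":[34,-21,6],"angular":[0,0,5]},
  {"offset":[33,-24,7],"angular":[0,0,5]},
  {"offset":[0,0,0],"angular":[0,0,0]},
])

```text
t: 9.43
ee_pos: [0.4993, -0.3396, 0.118]
orientation: [-0.498, 0.867, 0.001, -0.001]
ft_force: [0.4, -0.0, 0.8]
grip_width: 0.59
```

Run:
```python
from plan import *
s=manip.state();print(s['t'],s['ee_pos'],s['grip_width'],s['ft_force'],s['joint_positions'])
plan([([.5007,-.3375,.025],-119.8,3)])
save('side','s4.png');a=cv2.imread('pics/s4.png');cv2.imwrite('pics/s4c.png',cv2.resize(a[230:390,200:400],None,fx=4,fy=4/1.07))
print(manip.landmark_of('square','side')[:1],manip.landmark_of('square_grip','side')[:1])
```

```text
9.425 [ 0.49925409 -0.33958095  0.11800089] 0.5897199507470827 [ 0.4008848  -0.01148462  0.75632258] [ 0.58074253  0.4378689  -0.11543127  1.86042549  0.06646537  0.84977303
 -1.6660751 ]
[{"offset":[-1.0, -0.0, 31.0],"angular":[0.1, -0.0, -0.1]},{"offset":[-1.0, -0.0, 31.0],"angular":[0.0, -0.0, -0.2]},{"offset":[-0.6, -0.4, 31.0],"angular":[0.1, -0.1, -0.1]}]
end [ 0.5007 -0.3376  0.025 ] -119.8
[{'centre': [0.4989, -0.3381, -0.0018], 'score': 0.93}] [{'centre': [0.5014, -0.34, 0.0447], 'score': 0.57}]
```

View pics/s4c.png

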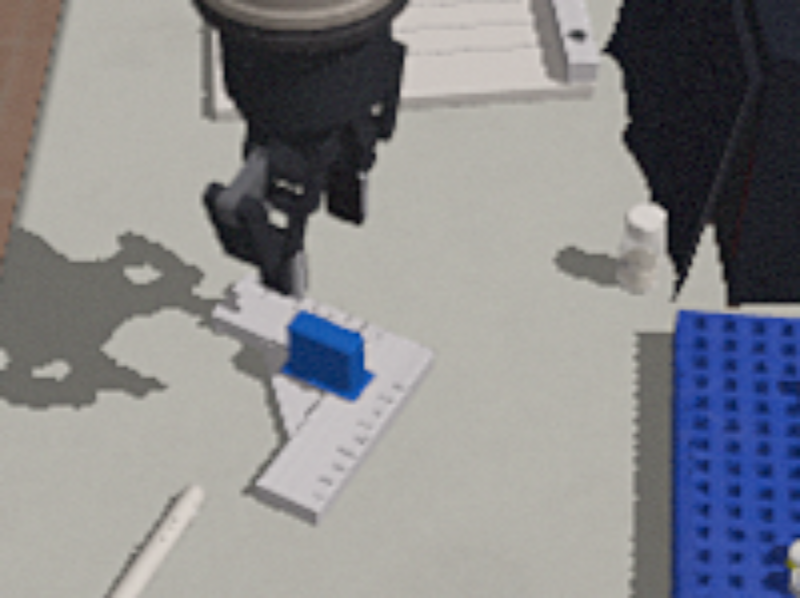

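Request:
servo_tool([
  {"offset":[-1,0,31],"angular":[0,0,0]},
  {"offset":[-1,0,31],"angular":[0,0,0]},
  {"offset":[0,0,31],"angular":[0,0,0]},
  {"offset":[0,0,0],"angular":[0,0,0]},
])

```text
t: 10.07
ee_pos: [0.5003, -0.3334, 0.0255]
orientation: [-0.501, 0.865, 0.002, -0.001]
ft_force: [-1.3, 0.3, 0.5]
grip_width: 0.584
```

Request:
servo_tool([
  {"offset":[0,0,0],"angular":[0,0,0]},
  {"offset":[0,0,0],"angular":[0,0,0]},
  {"offset":[0,0,0],"angular":[0,0,0]},
  {"offset":[0,0,0],"angular":[0,0,0]},
  {"offset":[0,0,0],"angular":[0,0,0]},
], grip=5, newtons=60)

```text
t: 10.7
ee_pos: [0.5024, -0.3357, 0.0289]
orientation: [-0.5, 0.866, -0.001, 0.001]
ft_force: [-1.6, 1.1, 8.2]
grip_width: 0.175
```

Run:
```python
from plan import *
s=manip.state();print(s['t'],s['ee_pos'],s['grip_width']*85.4,s['ft_force'],s['ft_torque'])
p=np.array(s['ee_pos']);
plan([([p[0],p[1],.13],-119.8,3)])
save('side','s5.png');a=cv2.imread('pics/s5.png');cv2.imwrite('pics/s5c.png',cv2.resize(a[230:390,200:400],None,fx=4,fy=4/1.07))
```

```text
10.7 [ 0.50235652 -0.33570873  0.02893947] 14.979844106974454 [-1.56335387  1.05109823  8.15298387] [0.20258868 0.25430706 0.0434606 ]
[{"offset":[-0.0, -0.0, -34.0],"angular":[-0.0, 0.0, -0.0]},{"offset":[-0.0, -0.0, -33.0],"angular":[-0.1, 0.0, -0.1]},{"offset":[-0.0, -0.2, -34.1],"angular":[-0.0, 0.0, -0.0]}]
end [ 0.5024 -0.3357  0.13  ] -119.8
```

View pics/s5c.png

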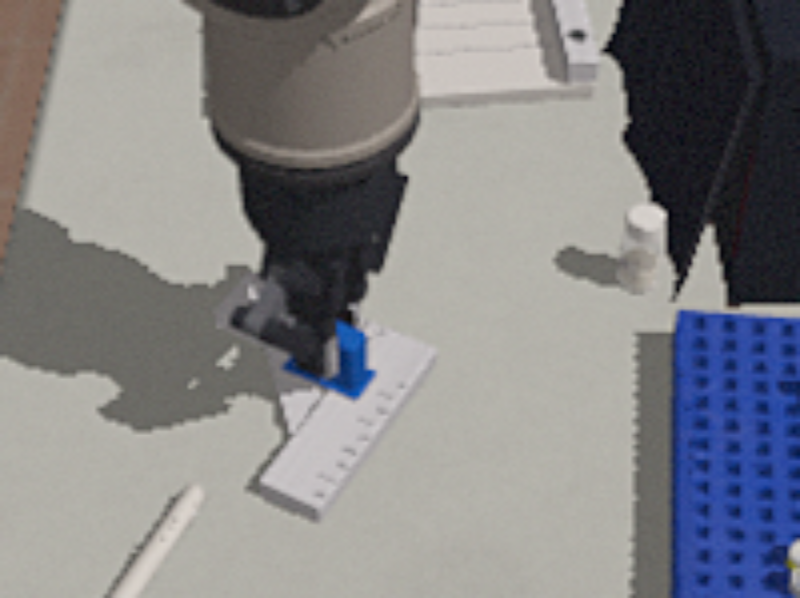

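Request:
servo_tool([
  {"offset":[0,0,-10],"angular":[0,0,0]},
  {"offset":[0,0,-30],"angular":[0,0,0]},
  {"offset":[0,0,-35],"angular":[0,0,0]},
  {"offset":[0,0,-30],"angular":[0,0,0]},
  {"offset":[0,0,0],"angular":[0,0,0]},
])

```text
t: 11.38
ee_pos: [0.5027, -0.336, 0.1354]
orientation: [-0.5, 0.866, -0.002, 0.001]
ft_force: [-0.1, -0.1, -3.6]
grip_width: 0.178
```

Run:
```python
from plan import *
s=manip.state();print(s['t'],s['ee_pos'],s['grip_width']*85.4,s['ft_force'],s['ft_torque'])
print(R.from_quat(s['orientation']).as_matrix().round(4))
# goal, 15mm short in board axes, hovering
t=.0914;c,sn=np.cos(t),np.sin(t)
g=np.array([.5831,.0878])+np.array([c*-15-sn*-15,sn*-15+c*-15])/1000
print('pre',g); plan([([g[0],g[1],.13],-84.76,12)])
save('side','s6.png');a=cv2.imread('pics/s6.png');cv2.imwrite('pics/s6c.png',cv2.resize(a[180:340,200:400],None,fx=4,fy=4/1.07))
```

```text
11.375 [ 0.50266424 -0.33604513  0.13544536] 15.203207092992834 [-0.07049671 -0.07981996 -3.63614008] [ 0.00052426  0.03390475 -0.0716187 ]
[[-0.4993 -0.8664  0.004 ]
 [-0.8664  0.4993 -0.0023]
 [ 0.     -0.0046 -1.    ]]
pre [0.5695317  0.07149352]
[{"offset":[-32.0, 12.0, 0.0],"angular":[-0.0, -0.0, -2.9]},{"offset":[-33.0, 11.0, 1.0],"angular":[-0.0, -0.0, -3.0]},{"offset":[-33.0, 8.0, 0.0],"angular":[-0.1, -0.0, -2.9]},{"offset":[-34.0, 7.0, 1.0],"angular":[0.0, -0.0, -2.9]},{"offset":[-34.0, 6.0, 0.0],"angular":[-0.0, -0.0, -3.0]},{"offset":[-34.0, 3.0, 0.0],"angular":[-0.0, -0.0, -2.9]},{"offset":[-35.0, 2.0, 1.0],"angular":[-0.0, -0.0, -2.9]},{"offset":[-34.0, 0.0, 0.0],"angular":[-0.1, -0.1, -3.0]},{"offset":[-34.0, -1.0, 1.0],"angular":[0.0, 0.0, -2.9]},{"offset":[-35.0, -4.0, 0.0],"angular":[-0.0, 0.0, -2.9]}]
[{"offset":[-34.0, -5.0, 1.0],"angular":[-0.0, 0.0, -3.0]},{"offset":[-33.3, -7.1, 0.1],"angular":[-0.1, 0.0, -2.9]}]
end [0.5696 0.0715 0.13  ] -84.8
```

View pics/s6c.png

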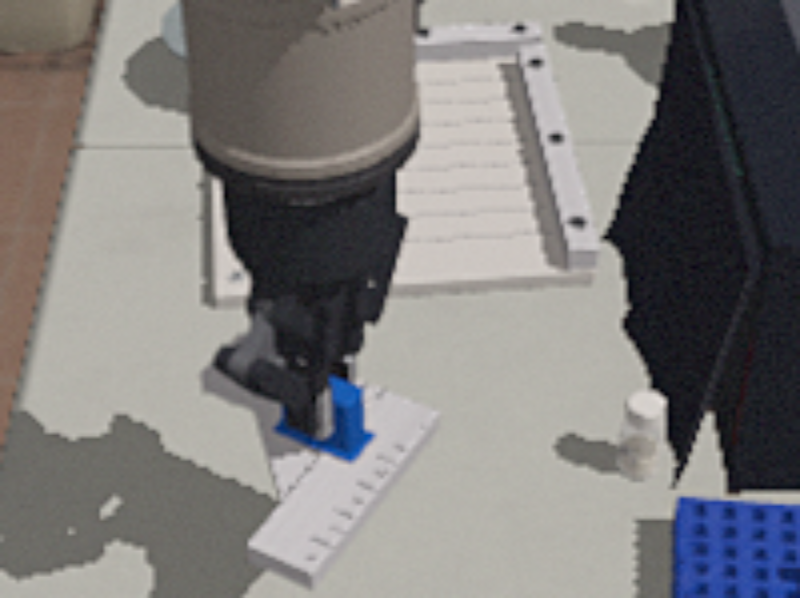

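Request:
servo_tool([
  {"offset":[-32,12,0],"angular":[0,0,-2.9]},
  {"offset":[-33,11,1],"angular":[0,0,-3]},
  {"offset":[-33,8,0],"angular":[0,0,-2.9]},
  {"offset":[-34,7,1],"angular":[0,0,-2.9]},
  {"offset":[-34,6,0],"angular":[0,0,-3]},
  {"offset":[-34,3,0],"angular":[0,0,-2.9]},
  {"offset":[-35,2,1],"angular":[0,0,-2.9]},
  {"offset":[-34,0,0],"angular":[0,0,-3]},
  {"offset":[-34,-1,1],"angular":[0,0,-2.9]},
  {"offset":[-35,-4,0],"angular":[0,0,-2.9]},
])

```text
t: 12.68
ee_pos: [0.5562, 0.0067, 0.1273]
orientation: [-0.704, 0.71, 0.001, -0.001]
ft_force: [1.5, -0.0, -2.9]
grip_width: 0.177
```

Request:
servo_tool([
  {"offset":[-34,-5,1],"angular":[0,0,-3]},
  {"offset":[-33,-7,0],"angular":[0,0,-2.9]},
  {"offset":[0,0,0],"angular":[0,0,0]},
  {"offset":[0,0,0],"angular":[0,0,0]},
])

```text
t: 13.18
ee_pos: [0.5673, 0.072, 0.1265]
orientation: [0.739, -0.674, -0.001, 0.001]
ft_force: [-0.0, -0.2, -2.1]
grip_width: 0.175
```

Run:
```python
from plan import *
s=manip.state();print(s['t'],s['ee_pos'],s['grip_width']*85.4,s['ft_force'],s['ft_torque'])
Q=R.from_quat(s['orientation']).as_matrix();print(Q.round(4),np.degrees(np.arctan2(Q[1,0],Q[0,0])))
plan([([.5695,.0715,.052],-84.76,4)])
save('side','s7.png');a=cv2.imread('pics/s7.png');cv2.imwrite('pics/s7c.png',cv2.resize(a[120:280,200:400],None,fx=4,fy=4/1.07))
save('top','t7.png');a=cv2.imread('pics/t7.png');cv2.imwrite('pics/t7c.png',cv2.resize(a[195:305,195:325],None,fx=5.4,fy=5.4,interpolation=cv2.INTER_CUBIC))
for c in('side','top'):print(manip.landmark_of('square_corner',c)[:2])
```

```text
13.175 [0.56733803 0.07201656 0.12650252] 14.941043749393659 [-0.01194284 -0.21058177 -2.08257295] [-0.00949926 -0.01456497 -0.06386919]
[[ 9.230e-02 -9.957e-01 -1.600e-03]
 [-9.957e-01 -9.230e-02 -3.000e-04]
 [ 1.000e-04  1.700e-03 -1.000e+00]] -84.70272285834756
[{"offset":[0.0, -1.0, 19.0],"angular":[0.0, -0.0, 0.0]},{"offset":[0.0, -0.0, 18.0],"angular":[0.0, -0.0, 0.0]},{"offset":[1.0, -1.0, 19.0],"angular":[0.1, -0.0, 0.0]},{"offset":[-0.3, -0.2, 18.5],"angular":[-0.0, -0.0, 0.1]}]
end [0.5695 0.0715 0.052 ] -84.8
[{'centre': [0.606, 0.1167, 0.0963], 'score': 0.89}, {'centre': [0.6466, 0.0104, 0.0127], 'score': 0.64}]
[]
```

View pics/s7c.png

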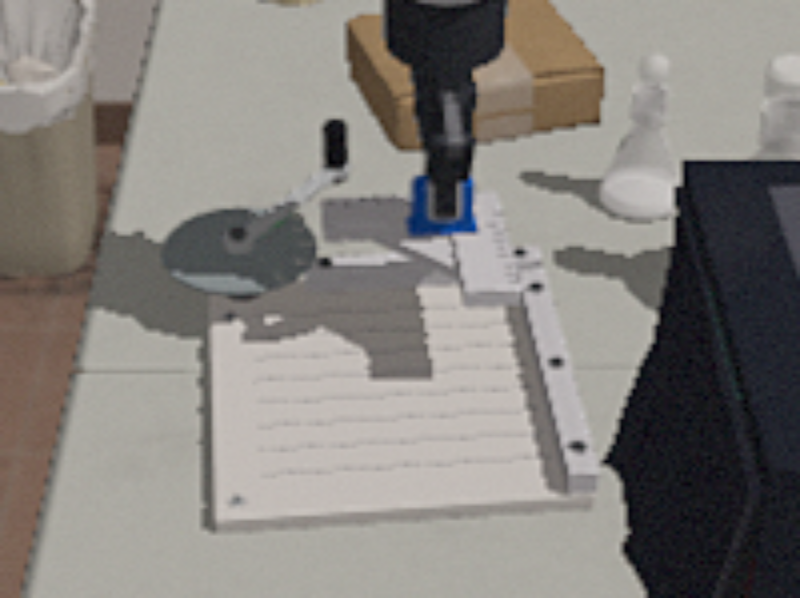

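View pics/t7c.png

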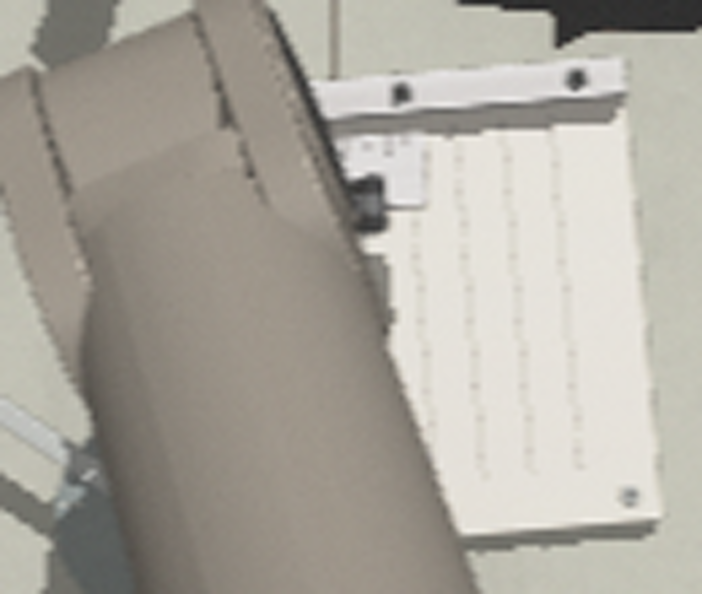

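Request:
servo_tool([
  {"offset":[0,0,20],"angular":[0,0,0]},
  {"offset":[0,-1,20],"angular":[0,0,0]},
  {"offset":[0,0,20],"angular":[0,0,0]},
  {"offset":[0,0,14],"angular":[0,0,0]},
  {"offset":[0,0,0],"angular":[0,0,0]},
  {"offset":[0,0,0],"angular":[0,0,0]},
])

```text
t: 14.12
ee_pos: [0.5696, 0.0722, 0.0537]
orientation: [0.739, -0.674, 0.0, -0.0]
ft_force: [0.2, -0.5, -3.3]
grip_width: 0.172
```

Request:
servo_tool([
  {"offset":[0,0,2],"angular":[0,0,0]},
  {"offset":[0,0,2],"angular":[0,0,0]},
  {"offset":[0,0,0],"angular":[0,0,0]},
  {"offset":[0,0,0],"angular":[0,0,0]},
])

```text
t: 14.62
ee_pos: [0.5693, 0.072, 0.0494]
orientation: [0.739, -0.674, 0.0, -0.0]
ft_force: [0.9, 0.5, -2.9]
grip_width: 0.175
```

Request:
servo_tool([
  {"offset":[0,0,2],"angular":[0,0,0]},
  {"offset":[0,0,1],"angular":[0,0,0]},
  {"offset":[0,0,0],"angular":[0,0,0]},
  {"offset":[0,0,0],"angular":[0,0,0]},
])

```text
t: 15.12
ee_pos: [0.5693, 0.072, 0.0464]
orientation: [0.739, -0.674, -0.0, -0.0]
ft_force: [-0.3, 0.1, -2.0]
grip_width: 0.174
```

Request:
servo_tool([
  {"offset":[0,0,1.5],"angular":[0,0,0]},
  {"offset":[0,0,0],"angular":[0,0,0]},
  {"offset":[0,0,0],"angular":[0,0,0]},
])

```text
t: 15.5
ee_pos: [0.5692, 0.072, 0.0448]
orientation: [0.739, -0.674, -0.0, 0.0]
ft_force: [0.4, 0.7, -3.0]
grip_width: 0.174
```

Request:
servo_tool([
  {"offset":[0,0,1],"angular":[0,0,0]},
  {"offset":[0,0,0],"angular":[0,0,0]},
  {"offset":[0,0,0],"angular":[0,0,0]},
])

```text
t: 15.88
ee_pos: [0.5694, 0.072, 0.044]
orientation: [0.739, -0.674, 0.0, -0.0]
ft_force: [0.1, 0.0, 0.7]
grip_width: 0.176
```

Request:
servo_tool([
  {"offset":[0,-3,0.4],"angular":[0,0,0]},
  {"offset":[0,-3,0],"angular":[0,0,0]},
  {"offset":[0,-3,0],"angular":[0,0,0]},
  {"offset":[0,0,0],"angular":[0,0,0]},
  {"offset":[0,0,0],"angular":[0,0,0]},
])

```text
t: 16.5
ee_pos: [0.579, 0.073, 0.044]
orientation: [0.739, -0.674, 0.0, -0.001]
ft_force: [1.4, -0.1, 5.2]
grip_width: 0.172
```

Request:
servo_tool([
  {"offset":[0,-1,0],"angular":[0,0,0]},
  {"offset":[0,-1,0],"angular":[0,0,0]},
  {"offset":[0,0,0],"angular":[0,0,0]},
  {"offset":[0,0,0],"angular":[0,0,0]},
])

```text
t: 17.0
ee_pos: [0.5807, 0.0732, 0.0439]
orientation: [0.739, -0.674, 0.0, -0.0]
ft_force: [-1.0, 0.1, 7.2]
grip_width: 0.172
```

```bash
cat > st.py <<'E'
from plan import *
s=manip.state();print(s['t'],s['ee_pos'].round(4) if hasattr(s['ee_pos'],'round') else s['ee_pos'],s['grip_width']*85.4)
Q=R.from_quat(s['orientation']).as_matrix();print('jaw',np.degrees(np.arctan2(Q[1,0],Q[0,0])),'z',Q[:,2].round(4))
print('F tool',(Q.T@s['ft_force']).round(2),'T tool',(Q.T@s['ft_torque']).round(3),'Fw',np.round(s['ft_force'],2))
E
python3 st.py
```

```text
17.0 [0.5807 0.0732 0.0439] 14.718120756764462
jaw -84.74517144714079 z [ 1.e-03  2.e-04 -1.e+00]
F tool [-0.2   0.96 -7.17] T tool [-0.071 -0.055  0.001] Fw [-0.98  0.11  7.17]
```

Request:
servo_tool([
  {"offset":[0,-1,0],"angular":[0,0,0]},
  {"offset":[0,0,0],"angular":[0,0,0]},
  {"offset":[0,0,0],"angular":[0,0,0]},
])

```text
t: 17.38
ee_pos: [0.5816, 0.0733, 0.0439]
orientation: [0.739, -0.674, 0.0, -0.0]
ft_force: [-1.1, 0.2, 6.9]
grip_width: 0.176
```

Request:
servo_tool([
  {"offset":[0,-1,0],"angular":[0,0,0]},
  {"offset":[0,0,0],"angular":[0,0,0]},
  {"offset":[0,0,0],"angular":[0,0,0]},
])

```text
t: 17.75
ee_pos: [0.5827, 0.0734, 0.044]
orientation: [0.739, -0.674, 0.0, -0.0]
ft_force: [-0.7, -0.1, 7.8]
grip_width: 0.175
```

Request:
servo_tool([
  {"offset":[0,-1,0],"angular":[0,0,0]},
  {"offset":[0,0,0],"angular":[0,0,0]},
  {"offset":[0,0,0],"angular":[0,0,0]},
])

```text
t: 18.12
ee_pos: [0.5836, 0.0734, 0.044]
orientation: [0.739, -0.674, 0.0, -0.0]
ft_force: [-0.7, -0.4, 7.3]
grip_width: 0.18
```

```bash
python3 st.py
```

```text
18.125 [0.5836 0.0734 0.044 ] 15.391146516677265
jaw -84.74668806584025 z [ 9.e-04  2.e-04 -1.e+00]
F tool [ 0.36  0.74 -7.31] T tool [-0.072 -0.048 -0.01 ] Fw [-0.71 -0.42  7.31]
```

Request:
servo_tool([
  {"offset":[0,-1,0],"angular":[0,0,0]},
  {"offset":[0,0,0],"angular":[0,0,0]},
  {"offset":[0,0,0],"angular":[0,0,0]},
])

```text
t: 18.5
ee_pos: [0.5847, 0.0735, 0.044]
orientation: [0.739, -0.674, 0.0, -0.0]
ft_force: [-0.0, -0.2, 7.2]
grip_width: 0.178
```

Request:
servo_tool([
  {"offset":[0,-1,0],"angular":[0,0,0]},
  {"offset":[0,0,0],"angular":[0,0,0]},
  {"offset":[0,0,0],"angular":[0,0,0]},
])

```text
t: 18.88
ee_pos: [0.5851, 0.0736, 0.044]
orientation: [0.739, -0.674, 0.0, 0.0]
ft_force: [-4.4, -0.1, 11.9]
grip_width: 0.176
```

Request:
servo_tool([
  {"offset":[0,-1,0],"angular":[0,0,0]},
  {"offset":[0,0,0],"angular":[0,0,0]},
  {"offset":[0,0,0],"angular":[0,0,0]},
])

```text
t: 19.25
ee_pos: [0.5851, 0.0736, 0.0439]
orientation: [0.739, -0.674, -0.0, 0.001]
ft_force: [-12.5, -1.4, 18.0]
grip_width: 0.175
```

```bash
python3 st.py
```

```text
19.25 [0.5851 0.0736 0.0439] 14.973546551356334
jaw -84.73337113199032 z [-1.8e-03 -6.0e-04 -1.0e+00]
F tool [  0.29  12.65 -17.96] T tool [-2.271 -0.033 -0.013] Fw [-12.54  -1.44  17.98]
```

Request:
servo_tool([
  {"offset":[0,1,-0.3],"angular":[0,0,0]},
  {"offset":[-3,0,0],"angular":[0,0,0]},
  {"offset":[-3,0,0],"angular":[0,0,0]},
  {"offset":[-3,0,0],"angular":[0,0,0]},
  {"offset":[0,0,0],"angular":[0,0,0]},
  {"offset":[0,0,0],"angular":[0,0,0]},
])

```text
t: 20.0
ee_pos: [0.5843, 0.0827, 0.044]
orientation: [0.739, -0.674, -0.0, 0.0]
ft_force: [-3.7, 0.8, 7.1]
grip_width: 0.172
```

Request:
servo_tool([
  {"offset":[-1,0,0],"angular":[0,0,0]},
  {"offset":[-1,0,0],"angular":[0,0,0]},
  {"offset":[0,0,0],"angular":[0,0,0]},
  {"offset":[0,0,0],"angular":[0,0,0]},
])

```text
t: 20.5
ee_pos: [0.5841, 0.0843, 0.0439]
orientation: [0.739, -0.674, 0.0, 0.0]
ft_force: [-3.8, -2.5, 7.3]
grip_width: 0.179
```

```bash
python3 st.py
```

```text
20.5 [0.5841 0.0843 0.0439] 15.265974251149991
jaw -84.74934854656097 z [-2.e-04 -3.e-04 -1.e+00]
F tool [ 2.19  4.02 -7.31] T tool [-0.657  0.246 -0.02 ] Fw [-3.8  -2.54  7.32]
```

Request:
servo_tool([
  {"offset":[-1,0,0],"angular":[0,0,0]},
  {"offset":[0,0,0],"angular":[0,0,0]},
  {"offset":[0,0,0],"angular":[0,0,0]},
])

```text
t: 20.88
ee_pos: [0.584, 0.0853, 0.0439]
orientation: [0.739, -0.674, 0.0, 0.0]
ft_force: [-3.6, -1.6, 9.0]
grip_width: 0.177
```

```bash
python3 st.py
```

```text
20.875 [0.584  0.0853 0.0439] 15.121412732569395
jaw -84.75120455487081 z [-2.e-04 -3.e-04 -1.e+00]
F tool [ 1.32  3.72 -9.01] T tool [-0.637  0.296 -0.057] Fw [-3.58 -1.65  9.01]
```

Request:
servo_tool([
  {"offset":[-0.5,-0.5,0],"angular":[0,0,0]},
  {"offset":[0,0,0],"angular":[0,0,0]},
  {"offset":[0,0,0],"angular":[0,0,0]},
])

```text
t: 21.25
ee_pos: [0.584, 0.0855, 0.0439]
orientation: [0.739, -0.674, -0.0, 0.001]
ft_force: [-6.6, -4.2, 11.8]
grip_width: 0.174
```

```bash
python3 st.py
```

```text
21.25 [0.584  0.0855 0.0439] 14.862927921080873
jaw -84.75964982360998 z [-1.1e-03 -9.0e-04 -1.0e+00]
F tool [  3.54   6.93 -11.76] T tool [-1.386  0.628 -0.051] Fw [-6.57 -4.15 11.77]
```

Request:
servo_tool([
  {"offset":[-0.7,-0.4,0],"angular":[0,0,0]},
  {"offset":[0,0,0],"angular":[0,0,0]},
  {"offset":[0,0,0],"angular":[0,0,0]},
])

```text
t: 21.62
ee_pos: [0.584, 0.086, 0.0439]
orientation: [0.739, -0.674, -0.0, 0.001]
ft_force: [-8.6, -5.4, 15.1]
grip_width: 0.173
```

```bash
python3 st.py
```

```text
21.625 [0.584  0.086  0.0439] 14.789061095810089
jaw -84.76601140434063 z [-0.0018 -0.0013 -1.    ]
F tool [  4.64   9.09 -15.04] T tool [-1.939  0.801 -0.087] Fw [-8.6  -5.43 15.06]
```

Request:
servo_tool([
  {"offset":[-0.5,-0.2,0],"angular":[0,0,0]},
  {"offset":[0,0,0],"angular":[0,0,0]},
  {"offset":[0,0,0],"angular":[0,0,0]},
  {"offset":[0,0,0],"angular":[0,0,0]},
])

```text
t: 22.12
ee_pos: [0.5839, 0.0863, 0.0439]
orientation: [0.739, -0.674, -0.0, 0.001]
ft_force: [-10.9, -5.4, 16.4]
grip_width: 0.175
```

```bash
python3 st.py;  python3 - <<'E'
from h import *
save('side','s8.png');a=cv2.imread('pics/s8.png');cv2.imwrite('pics/s8c.png',cv2.resize(a[150:270,230:380],None,fx=5.3,fy=5,interpolation=cv2.INTER_CUBIC))
save('top','t8.png');a=cv2.imread('pics/t8.png');cv2.imwrite('pics/t8c.png',cv2.resize(a[195:305,195:325],None,fx=5.4,fy=5.4,interpolation=cv2.INTER_CUBIC))
print(manip.landmark_of('square_corner','side')[:2],manip.landmark_of('board_corner','side')[:2])
E
```

```text
22.125 [0.5839 0.0863 0.0439] 14.931014086211936
jaw -84.77336449489745 z [-0.0022 -0.0015 -1.    ]
F tool [  4.4   11.42 -16.33] T tool [-2.151  0.845 -0.069] Fw [-10.94  -5.4   16.36]
[{'centre': [0.6255, 0.1319, 0.0145], 'score': 0.93}, {'centre': [0.6733, -0.2614, -0.0006], 'score': 0.45}] [{'centre': [0.6234, 0.1348, 0.0167], 'score': 0.71}, {'centre': [0.6442, 0.0101, 0.0088], 'score': 0.68}]
```

View pics/s8c.png

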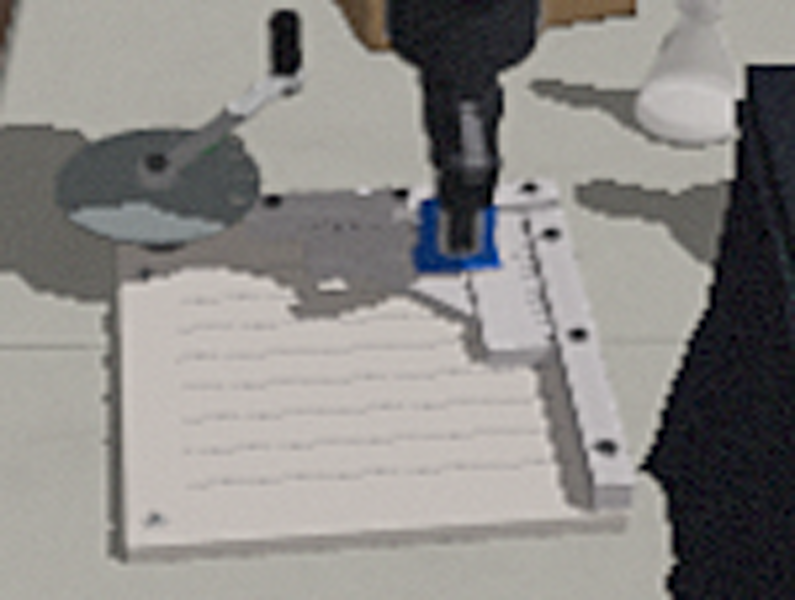

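View pics/t8c.png

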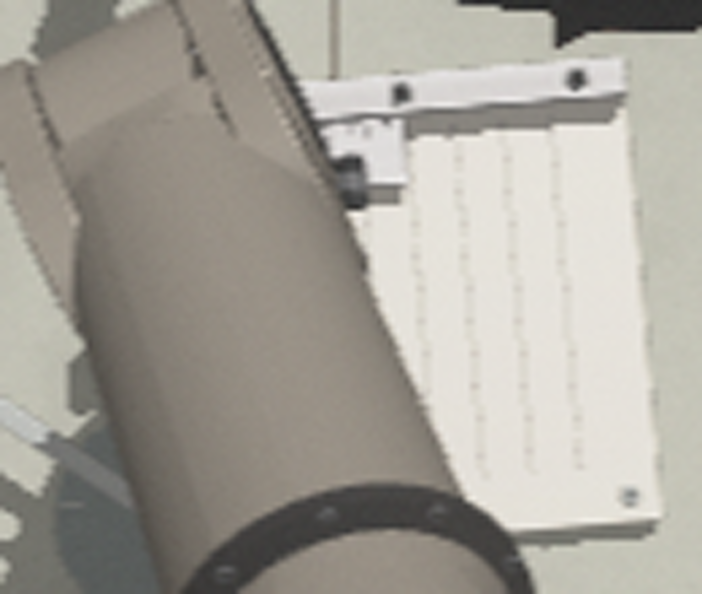

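Request:
servo_tool([
  {"offset":[0,1.2,-0.8],"angular":[0,0,0]},
  {"offset":[0,0,0],"angular":[0,0,0]},
  {"offset":[0,0,0],"angular":[0,0,0]},
])

```text
t: 22.7
ee_pos: [0.5838, 0.0872, 0.0443]
orientation: [0.739, -0.674, -0.0, 0.0]
ft_force: [-0.3, -0.2, -2.2]
grip_width: 0.175
```

```bash
python3 st.py
```

```text
22.7 [0.5838 0.0872 0.0443] 14.972781688918746
jaw -84.74126219627207 z [-2.e-04  1.e-04 -1.e+00]
F tool [0.15 0.36 2.23] T tool [-0.03   0.028 -0.02 ] Fw [-0.34 -0.18 -2.23]
```

Request:
servo_tool([
  {"offset":[-1,0,0],"angular":[0,0,0]},
  {"offset":[0,0,0],"angular":[0,0,0]},
  {"offset":[0,0,0],"angular":[0,0,0]},
])

```text
t: 23.08
ee_pos: [0.5837, 0.0881, 0.0445]
orientation: [0.739, -0.674, -0.0, -0.0]
ft_force: [0.6, 0.1, -2.8]
grip_width: 0.173
```

```bash
python3 st.py
```

```text
23.075 [0.5837 0.0881 0.0445] 14.796440717457733
jaw -84.7436569953983 z [-0.  0. -1.]
F tool [-0.07 -0.56  2.84] T tool [ 0.032  0.022 -0.057] Fw [ 0.55  0.12 -2.84]
```

Request:
servo_tool([
  {"offset":[-1,0,0],"angular":[0,0,0]},
  {"offset":[0,0,0],"angular":[0,0,0]},
  {"offset":[0,0,0],"angular":[0,0,0]},
])

```text
t: 23.45
ee_pos: [0.5836, 0.0891, 0.0445]
orientation: [0.739, -0.674, -0.0, -0.0]
ft_force: [0.7, -0.6, -2.4]
grip_width: 0.173
```

```bash
python3 st.py
```

```text
23.45 [0.5836 0.0891 0.0445] 14.795471415510413
jaw -84.7434285892947 z [ 0.e+00  1.e-04 -1.e+00]
F tool [ 0.71 -0.67  2.39] T tool [-0.054  0.007 -0.006] Fw [ 0.73 -0.64 -2.39]
```

Request:
servo_tool([
  {"offset":[-1,0,0.3],"angular":[0,0,0]},
  {"offset":[0,0,0],"angular":[0,0,0]},
  {"offset":[0,0,0],"angular":[0,0,0]},
])

```text
t: 23.82
ee_pos: [0.5835, 0.0901, 0.0442]
orientation: [0.739, -0.674, -0.0, -0.0]
ft_force: [-0.3, 0.0, -2.6]
grip_width: 0.175
```

```bash
python3 st.py
```

```text
23.825 [0.5835 0.0901 0.0442] 14.928241745878479
jaw -84.74047124311265 z [-0.e+00  1.e-04 -1.e+00]
F tool [-0.04  0.25  2.56] T tool [-0.033  0.017 -0.022] Fw [-0.25  0.02 -2.56]
```

Request:
servo_tool([
  {"offset":[-1,0,0],"angular":[0,0,0]},
  {"offset":[0,0,0],"angular":[0,0,0]},
  {"offset":[0,0,0],"angular":[0,0,0]},
])

```text
t: 24.2
ee_pos: [0.5835, 0.0905, 0.0442]
orientation: [0.739, -0.674, 0.0, 0.0]
ft_force: [0.6, -4.9, -1.0]
grip_width: 0.177
```

```bash
python3 st.py
```

```text
24.2 [0.5835 0.0905 0.0442] 15.08626397509453
jaw -84.77013548507975 z [-1.e-04 -6.e-04 -1.e+00]
F tool [ 4.98 -0.16  1.03] T tool [ 0.029  1.288 -0.077] Fw [ 0.61 -4.95 -1.03]
```

Request:
servo_tool([
  {"offset":[-1,0,0],"angular":[0,0,0]},
  {"offset":[0,0,0],"angular":[0,0,0]},
  {"offset":[0,0,0],"angular":[0,0,0]},
])

```text
t: 24.58
ee_pos: [0.5835, 0.0905, 0.0442]
orientation: [0.738, -0.674, 0.0, 0.001]
ft_force: [2.2, -10.1, -2.0]
grip_width: 0.172
```

```bash
python3 st.py
```

```text
24.575 [0.5835 0.0905 0.0442] 14.704338360695791
jaw -84.80418897564104 z [-1.0e-04 -1.5e-03 -1.0e+00]
F tool [10.24 -1.29  1.99] T tool [ 0.053  2.191 -0.143] Fw [  2.22 -10.09  -1.97]
```

Request:
servo_tool([
  {"offset":[0,0,0.6],"angular":[0,0,0]},
  {"offset":[0,-0.8,0],"angular":[0,0,0]},
  {"offset":[0,0,0],"angular":[0,0,0]},
  {"offset":[0,0,0],"angular":[0,0,0]},
])

```text
t: 25.08
ee_pos: [0.5835, 0.0904, 0.0439]
orientation: [0.738, -0.674, 0.0, 0.001]
ft_force: [-6.7, -11.7, 11.4]
grip_width: 0.175
```

```bash
python3 st.py
```

```text
25.075 [0.5835 0.0904 0.0439] 14.978733934303577
jaw -84.8144686008897 z [-0.0015 -0.0021 -1.    ]
F tool [ 11.05   7.77 -11.37] T tool [-1.592  2.116 -0.111] Fw [ -6.72 -11.68  11.4 ]
```

Request:
servo_tool([
  {"offset":[-0.2,-0.6,0],"angular":[0,0,0]},
  {"offset":[0,0,0],"angular":[0,0,0]},
  {"offset":[0,0,0],"angular":[0,0,0]},
])

```text
t: 25.45
ee_pos: [0.5835, 0.0905, 0.044]
orientation: [0.738, -0.674, -0.0, 0.002]
ft_force: [-12.4, -12.6, 15.9]
grip_width: 0.175
```

```bash
python3 st.py
```

```text
25.45 [0.5835 0.0905 0.044 ] 14.985094262078618
jaw -84.81020526449757 z [-0.0024 -0.0026 -1.    ]
F tool [ 11.43  13.51 -15.88] T tool [-2.418  2.29  -0.164] Fw [-12.39 -12.56  15.94]
```

Request:
servo_tool([
  {"offset":[0,0,0],"angular":[0,0,0]},
  {"offset":[0,0,0],"angular":[0,0,0]},
  {"offset":[0,0,0],"angular":[0,0,0]},
  {"offset":[0,0,0],"angular":[0,0,0]},
  {"offset":[0,0,0],"angular":[0,0,0]},
])

```text
t: 26.08
ee_pos: [0.5836, 0.0905, 0.044]
orientation: [0.738, -0.674, -0.0, 0.002]
ft_force: [-11.5, -13.0, 16.8]
grip_width: 0.171
```

```bash
python3 st.py;  python3 - <<'E'
from h import *
save('side','s9.png');a=cv2.imread('pics/s9.png');cv2.imwrite('pics/s9c.png',cv2.resize(a[150:270,230:380],None,fx=5.3,fy=5,interpolation=cv2.INTER_CUBIC))
print(manip.landmark_of('square_corner','side')[:2],manip.landmark_of('board_corner','side')[:2],manip.landmark_of('lever_knob','side')[:1])
for n in('spare_vial','conical_flask','marker'):print(n,[q['centre'] for q in manip.landmark_of(n,'side')[:1]])
E
```

```text
26.075 [0.5836 0.0905 0.044 ] 14.62719379230424
jaw -84.81553324336083 z [-0.0024 -0.0026 -1.    ]
F tool [ 11.96  12.68 -16.69] T tool [-2.473  2.309 -0.132] Fw [-11.51 -13.01  16.76]
[{'centre': [0.6248, 0.1323, 0.0134], 'score': 0.58}] [{'centre': [0.6212, 0.1372, 0.0206], 'score': 0.77}, {'centre': [0.4276, 0.1325, 0.0801], 'score': 0.47}] [{'centre': [0.4947, 0.2306, 0.0829], 'score': 0.71}]
spare_vial [[0.6697, -0.2627, -0.0012]]
conical_flask [[0.7264, 0.2714, -0.0011]]
marker [[0.4072, -0.4624, 0.0011]]
```

View pics/s9c.png

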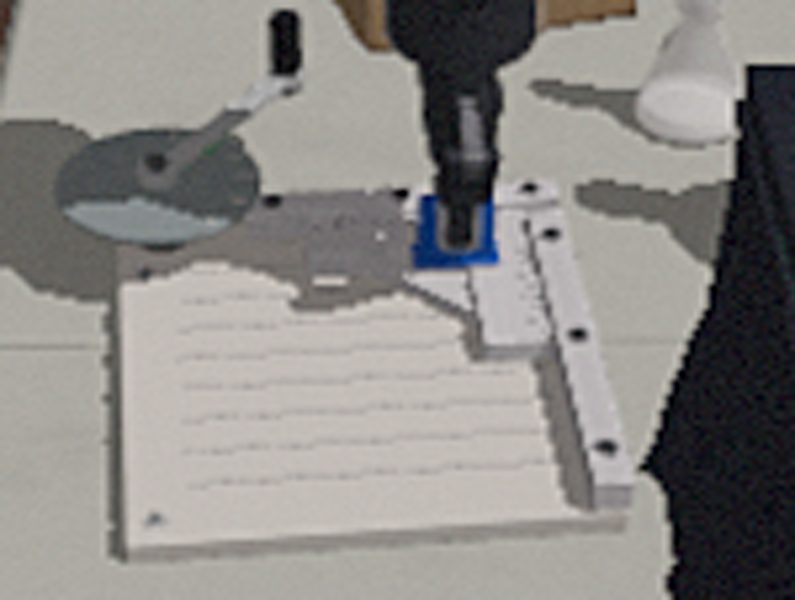

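```bash
python3 - <<'E'
from station import manip
print(manip.hand_in())
E
python3 st.py
```

```text
the job is handed in; nothing more can be done
None
the job is handed in; nothing more can be done
```

I swung the hold-down arm onto the green mark, then carried the square to the board and slid it against the far rail and the left rail. I handed in at about 26 s of the 64 s, still holding and pressing the square there. The hand-in gives no verdict, so these are my own last checks:

- **Hold-down arm:** I estimate its angle at 0.87–0.95 rad, against the target of 0.8–1.0. The top picture shows the arm covering the green mark. The side picture still shows a thin sliver of green beside the arm, which fits the viewing angle.
- **Pressing force:** about 12–13 N towards each rail, measured at the wrist and including friction. The fingers grip the square with 60 N.
- **Parallel to the rails:** the turning moment about the tool axis was only about 0.13 N m. I calculated about 1.4 N m or more if the square touched at just one end of its faces.
- **Flatness:** the tool is within about 0.004 rad of vertical.
- **Bystanders:** the vial, flask and marker were found within about 4 mm of their starting positions, inside the detection error.

- **False contact, corrected:** I first took sliding friction for contact with the left rail. I eased the pressure and moved on, meeting the rail about 4 mm further along.
- **Remaining disagreement:** the network put the square's corner about 4–5 mm from the rail corner in x and in y. That is about its own error, so I relied on the contact forces instead.

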